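Set the eccentric guide roller to a petri dish

TASK

On the dish guide on the bench, turn the eccentric roller by its black grip until its white pointer meets the green mark, so that the gap just lets the dish pass. Then try the gap: slide the pink petri dish along the lane, without lifting it, past the roller up to the black end stop, and leave it lying there with the pointer still at the green mark.

Things in the scene. Friction and masses are not known exactly. Their poses are not given: they have to be found in the camera images.
- guide_jig: Dish guide fixed on the bench: grey plate 200 (x) x 280 (y) x 8 mm; origin: centre of underside. Lane along y, centre line x = +36 mm, floor z = 8: white fence on +x side (face x = +86, top z = 24), white rails on -x side (face x = -14, top z = 22) broken from y = -36 to +36 for the roller. -y end open; black end stop at y = +125.5, top z = 20. Green and red marks round the pivot (x = -43, y = 0).
- cam_grip (a point): On the eccentric's turning axis, 50 mm above the bench. Black grip bar centred on the axis, 46 mm long (point x), 14 wide, 24 to 58 mm above the bench. One piece with the grey roller disc under it (radius 26, top 24 mm above the bench), whose centre is 16 mm off the axis toward point +x. White pointer toward point -x; z up. Beware the 26 cm tall centrifuge left of the guide.
- cam (a joint): Eccentric's angle, rad, 0 to 2.2, growing counter-clockwise from above. At 0 the pointer faces away from the lane (jig -x) and the gap is least; gap to the fence = 103 - 16 cos(angle) mm. Starts at 0 to 0.4, too narrow for the dish. Green mark at 1.05 (gap 95 mm); red mark, for other dishes, at 1.83. Friction 0.15 N m; stays where left.
- petri_pink: Closed round petri dish with pink contents, 91 mm across, 16 mm high, about 22 g, lying loose in the lane before the roller (jig y -85 to -65 mm); origin at the centre of its underside. Too wide to grip across: push it by its rim toward jig +y. At the end stop its centre is at jig y = +80 mm.

How it is judged:
On the way:
1. the eccentric is set to the green mark (within 0.22 rad) while the pink dish is still before the roller (value of joint cam between 0.83 and 1.27 rad and y of petri_pink in the frame of guide_jig below -0.02 m), for 0.2 s.
At the end, for the whole second after the job is handed in: The eccentric's pointer is within 0.22 rad (about 12 degrees) of the green mark, and the pink dish lies flat and still in the lane past the roller, within 20 mm of the end stop (value of joint cam between 0.83 and 1.27 rad and y of petri_pink in the frame of guide_jig between 0.06 and 0.09 m and x of petri_pink in the frame of guide_jig between 0.02 and 0.052 m and z of petri_pink in the frame of guide_jig below 0.014 m and linear speed of petri_pink below 0.02 m/s); the robot touches nothing.
It fails at once if the pink dish is lifted more than 22 mm off the plate or tipped over 30 degrees (z of petri_pink in the frame of guide_jig above 0.03 m or angle between petri_pink's own z axis and vertical above 0.52 rad).
It also fails if it takes over 51 s, if anything falls off the work surface, if the arm or the gripper's body presses on something with over 40 N, if the wrist force passes 120 N, or if a joint passes its speed limit or range.

ROBOT

A 6-joint arm with a two-finger parallel gripper is mounted at the origin on a cart in front of the work surface, level with it; the furniture and walls round the work are solid. World frame = base frame: x ahead of the robot, y to its left, z up, the work surface at z = 0. Lengths are in m, angles in rad, forces in N, time in s.
With the tool pointing down it reaches from about 0.3 to 0.775 m from the base axis. Payload 14.6 kg.
Tool frame: the origin (TCP) lies at the centre of the arm's flange, where the gripper is bolted on; the fingertips stand 199 mm ahead of it and the grasp point (between the pads) lies ctrl.tcp_to_grasp ahead of it (ctrl.tcp_to_grasp is the distance from the TCP to the grasp point, in m); z points along the fingers, y is the line along which they close (so a half turn about z gives the same grasp; the last joint's range is limited). The gripper opens to 94 mm and grips with 3 to 60 N. Pads are 16 mm wide; open, the fingers measure 119 mm over their backs; the gripper's body (75 mm by 177 mm) begins 78 mm behind the grasp point.
Start: joints at [1.223, 0.3, 1.521, -0, 1.321, -0.067], TCP at [0.152, 0.528, 0.405] pointing down, gripper open.
Joint ranges: [-3.03, 3.03], [-0.79, 2.21], [0.23, 2.52], [-1.04, 4.18], [0, 3.07], [-2.55, 2.55]. Speed limits (rad/s): [2.22, 2.22, 2.57, 3.14, 3.14, 3.14].

INTERFACE

Orientations are given as [roll, pitch, yaw] about the fixed x, y, z axes, in that order (R = Rz(yaw) Ry(pitch) Rx(roll)).
In Python, from station import ctrl gives the robot as it stands. The module is installed in compiled form; this text tells all that it offers.
- The arm moves only by the shell command python3 -m jog 'ROWS' [OPENING] [FORCE]. ROWS is JSON, a list of rows, each a list of 6 numbers: the shift along the tool's x, y, z in cm, then the turn, a rotation vector about the tool's x, y, z in rad. In form: [[tx, ty, tz, ax, ay, az], ...]. A call has 1 to 8 rows; each row is the pose to reach, as a shift and turn from the pose commanded when the call began, along the tool's axes at that moment; what a row does not reach only later rows make up. A row lasts 1/10 s, in which the tool goes at most 50 mm and 8.59 degrees, less where a joint would pass 70% of its speed; a pose out of reach is approached as far as the arm can. A call with a gripper value outside its range is refused whole. OPENING is the opening in per cent of the stroke, from 0 (shut) to 100 (fully open), set as the call begins (- or left out, the last holds). The fingers move at their own pace and stop on an object; FORCE is the grip in N (left out, the last holds). Time passes only in rows, so rows that repeat a pose let the fingers close. It gives the time, the measured TCP pose, the force, the opening and the grip force at its end, in the units of the state.
- ctrl.get_obs(): the state, without advancing time (a new reading comes with each control period).
- ctrl.camera(name): name is "side" or "top"; returns a dict with "img" (420x560x3 uint8, blue, green, red), "intrinsics" (3x3 intrinsics, pixels), "R" (3x3) and "t" (3): a world point X has camera coordinates R X + t. Camera axes: x right, y down, z forward; pixel columns grow to the right and rows downward; lengths in m; the calibration is good to about 2 mm. A picture is of the moment at which its call begins. There is no depth.
- ctrl.hand_in(): hands the job in; it is judged then, once.
The state is a dict: "time_s": time; "qpos": joint angles; "joint_vel": joint speeds; "tau": joint torques, N m; "ee_pos": TCP position; "eef_rot": TCP orientation; "force": force on the tool from outside, world axes, zero at the start; "moment": the same for the moment, N m; "grip_width": finger opening in m; "grip_force": force on a finger pad.
Only numpy, scipy, OpenCV 4.12 (cv2) and the standard library are available. Lean on these libraries where they do the work, as an engineer would, in place of code of your own. Each camera call takes 0.05 s, during which the arm holds its last target. There are 200 camera calls.

## Working session

There is one attempt and no reset: what is moved stays moved. The work goes in short steps, Python scripts to look and compute and a shell command to move; the robot and the scene stay as the last step left them, time stands still between calls to the robot, and variables do not carry over. Pictures are saved under pics/ and viewed, at most 10 in all, crops included, and the job is handed in when it is done.

```bash
mkdir -p pics
cat > h.py <<'E'
from station import ctrl
import cv2, numpy as np
def snap(n,f):
    c=ctrl.camera(n); cv2.imwrite('pics/'+f,c['img']); np.savez('pics/'+f+'.npz',K=c['intrinsics'],R=c['R'],t=c['t']); return c
def ray(f,u,v,z):
    d=np.load('pics/'+f+'.npz'); C=-d['R'].T@d['t']; r=d['R'].T@np.linalg.inv(d['K'])@[u,v,1]
    return C+r*(z-C[2])/r[2]
def proj(f,X):
    d=np.load('pics/'+f+'.npz'); p=d['K']@(d['R']@np.array(X)+d['t']); return p[:2]/p[2]
E
python3 -c "
from h import *
snap('top','t0.png');snap('side','s0.png')
for n in ['t0.png','s0.png']:
    d=np.load('pics/'+n+'.npz');print(-d['R'].T@d['t'],d['R'])
o=ctrl.get_obs();print(o['ee_pos'],o['eef_rot'],ctrl.tcp_to_grasp,o['time_s'])"
```

```text
[ 0.4284781  -0.25978844  0.88749279] [[-0.01295077 -0.99967977 -0.02174001]
 [-0.98860287  0.01606252 -0.14968756]
 [ 0.14998883  0.01955367 -0.98849431]]
[ 0.13410413 -0.82942192  0.56031553] [[ 0.81807936 -0.57470097  0.0215631 ]
 [-0.31520481 -0.47942023 -0.81902514]
 [ 0.48103233  0.66323076 -0.5733523 ]]
[0.15242129 0.52842913 0.40414587] [-3.14054853e+00 -6.14406686e-05  2.86074655e+00] 0.1804 0.1
```

View pics/t0.png

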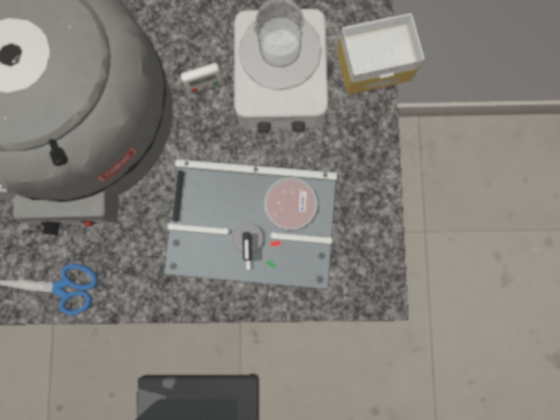

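View pics/s0.png

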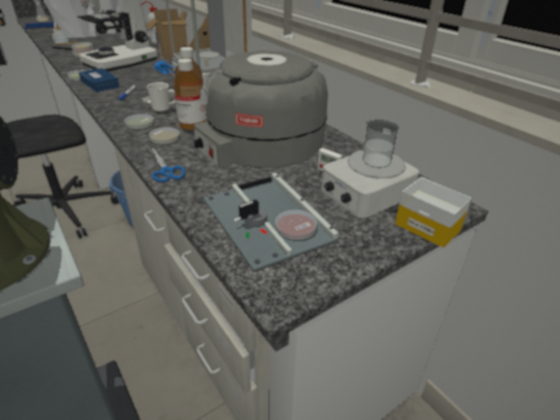

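The top view shows the jig: fence along rows 163–177, black stop at (179,197), dish at (291,203), pointer at about (249,265), green mark at (270,264). I'll enlarge this area to read it more closely.

```bash
python3 -c "
import cv2
i=cv2.imread('pics/t0.png')[150:300,155:350];cv2.imwrite('pics/t0c.png',cv2.resize(i,None,fx=4,fy=4,interpolation=cv2.INTER_CUBIC))"
```

```text
(no output)
```

View pics/t0c.png

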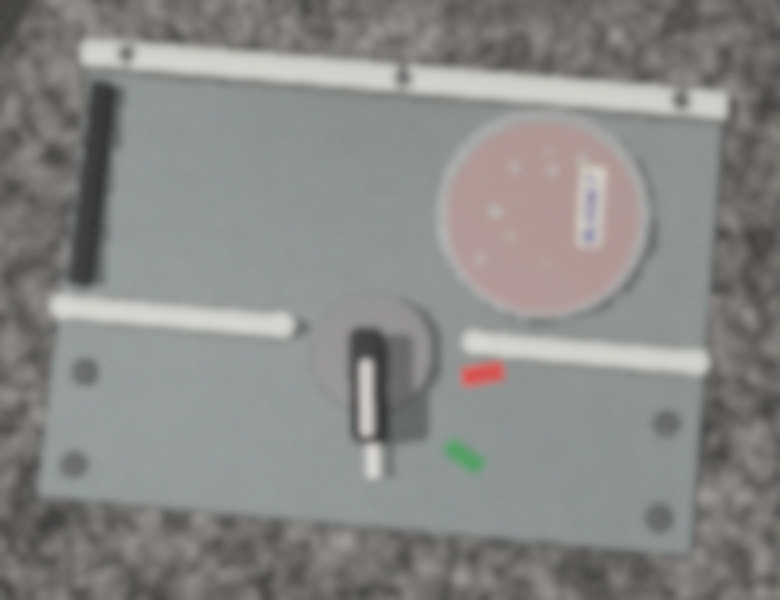

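```bash
python3 -c "
from h import *
f='t0.png'
P=lambda u,v,z:ray(f,u/4+155,v/4+150,z)
from scipy.optimize import least_squares
px=[(40,494,.008),(690,552,.008),(82,40,.024),(728,92,.024)]
J=np.array([[-.1,.14],[-.1,-.14],[.1,.14],[.1,-.14]])
W=np.array([P(*p)[:2] for p in px])
Rm=lambda a:np.array([[np.cos(a),-np.sin(a)],[np.sin(a),np.cos(a)]])
s=least_squares(lambda q:((J@Rm(q[2]).T+q[:2])-W).ravel(),[.4,-.2,0])
print(s.x,s.fun*1e3)
inv=lambda w:Rm(s.x[2]).T@(w[:2]-s.x[:2])
for n,p in dict(dish=(545,214,.024),roller=(374,350,.024),grip=(367,385,.058),tip=(373,480,.024),green=(464,456,.008),red=(482,374,.008)).items(): print(n,P(*p),inv(P(*p)))
print('pivot',Rm(s.x[2])@[-.043,0]+s.x[:2])
"
```

```text
[ 0.53674366 -0.20606946 -0.10035861] [-2.30642807  1.70075271 -2.35885778 -1.09775142  2.38297873  0.00446123
  2.28230713 -0.60746252]
dish [ 0.56834272 -0.27553956  0.024     ] [ 0.03840029 -0.06595464]
roller [ 0.51147278 -0.20244173  0.024     ] [-0.02550719  0.00107757]
grip [ 0.49406943 -0.20178291  0.058     ] [-4.28889777e-02 -1.05664562e-05]
tip [ 0.45703994 -0.2016915   0.024     ] [-0.0797413  -0.00362961]
green [ 0.46718791 -0.23944844  0.008     ] [-0.06586152 -0.04017984]
red [ 0.50201156 -0.24759692  0.008     ] [-0.0303967  -0.04479833]
pivot [ 0.49396003 -0.20176128]
```

```bash
cat >> h.py <<'E'
from scipy.spatial.transform import Rotation as Ro
def go(x,y,zgrasp,yaw,start=None):
    "rows needed from now (or from start=(pos,yaw)) to put grasp point at x,y,z with yaw, tool down"
    o=ctrl.get_obs(); p=o['ee_pos']; R=Ro.from_euler('xyz',o['eef_rot'])
    if start: p=np.array(start[0]); R=Ro.from_euler('xyz',[np.pi,0,start[1]])
    T=np.array([x,y,zgrasp+ctrl.tcp_to_grasp]); Rt=Ro.from_euler('xyz',[np.pi,0,yaw])
    print('shift cm',np.round(R.inv().apply(T-p)*100,2),'rot',np.round((R.inv()*Rt).as_rotvec(),3))
JO=np.array([.5367,-.2061]); JA=-.1004
def jig(x,y): c,s=np.cos(JA),np.sin(JA); return JO+[c*x-s*y,s*x+c*y]
E
python3 -c "
from h import *
go(.33,-.05,.25,1.66)
print(ray('t0.png',280,130,.05),ray('t0.png',118,220,.05),ray('t0.png',165,100,.15))"
```

```text
shift cm [-33.09 -50.66  -2.57] rot [-1.000e-03  1.000e-03  1.201e+00]
[ 0.68994571 -0.25844173  0.05      ] [0.54122727 0.01158015 0.05      ] [ 0.70891168 -0.08620647  0.15      ]
```

```bash
R='[-33,-50.7,-2.6,0,0,1.2]'; python3 -m jog '[[-33,-50.7,-2.6,0,0,1.2],[-33,-50.7,-2.6,0,0,1.2],[-33,-50.7,-2.6,0,0,1.2],[-33,-50.7,-2.6,0,0,1.2],[-33,-50.7,-2.6,0,0,1.2],[-33,-50.7,-2.6,0,0,1.2],[-33,-50.7,-2.6,0,0,1.2],[-33,-50.7,-2.6,0,0,1.2]]' 50 25
python3 -c "
from h import *
go(.33,-.05,.25,1.66)"
```

```text
time_s: 0.9
ee_pos: [0.2685, 0.1454, 0.4219]
eef_rot: [3.141, -0.0, 1.659]
force: [1.0, 1.0, 0.3]
grip_width: 0.0471
grip_force: 0.0
shift cm [-20.     4.41  -0.85] rot [ 0.001 -0.    -0.001]
```

```bash
python3 -m jog '[[-20,4.4,-0.8,0,0,0.5],[-20,4.4,-0.8,0,0,0.5],[-20,4.4,-0.8,0,0,0.5],[-20,4.4,-0.8,0,0,0.5],[-20,4.4,-0.8,0,0,0.5],[-20,4.4,-0.8,0,0,0.6]]'
python3 -c "
from h import *
go(.494,-.2018,.11,-.02)"
```

```text
time_s: 1.5
ee_pos: [0.3315, -0.0493, 0.4295]
eef_rot: [-3.141, 0.0, 1.06]
force: [-0.2, 0.3, 0.1]
grip_width: 0.0466
grip_force: 0.0
shift cm [-5.36 21.64 13.89] rot [-1.00e-03  1.00e-03  1.08e+00]
```

```bash
python3 -m jog '[[-5.4,21.6,13.9,0,0,1.08],[-5.4,21.6,13.9,0,0,1.08],[-5.4,21.6,13.9,0,0,1.08],[-5.4,21.6,13.9,0,0,1.08],[-5.4,21.6,13.9,0,0,1.08],[-5.4,21.6,13.9,0,0,1.08],[-5.4,21.6,13.9,0,0,1.08],[-5.4,21.6,13.9,0,0,1.08]]'
python3 -m jog '[[0,0,0,0,0,0],[0,0,0,0,0,0]]'
python3 -c "
from h import *
snap('side','s1.png');i=cv2.imread('pics/s1.png')[110:290,150:370];cv2.imwrite('pics/s1c.png',cv2.resize(i,None,fx=3,fy=3,interpolation=cv2.INTER_CUBIC))
go(.494,-.2018,.11,-.02)"
```

```text
time_s: 2.3
ee_pos: [0.4941, -0.1994, 0.29]
eef_rot: [-3.141, 0.002, -0.019]
force: [0.2, -0.8, 0.7]
grip_width: 0.0469
grip_force: 0.0
time_s: 2.5
ee_pos: [0.4938, -0.1994, 0.2912]
eef_rot: [3.141, -0.001, -0.012]
force: [-0.3, -0.3, 0.2]
grip_width: 0.0472
grip_force: 0.0
shift cm [0.02 0.23 0.08] rot [ 0.    -0.001  0.007]
```

View pics/s1c.png

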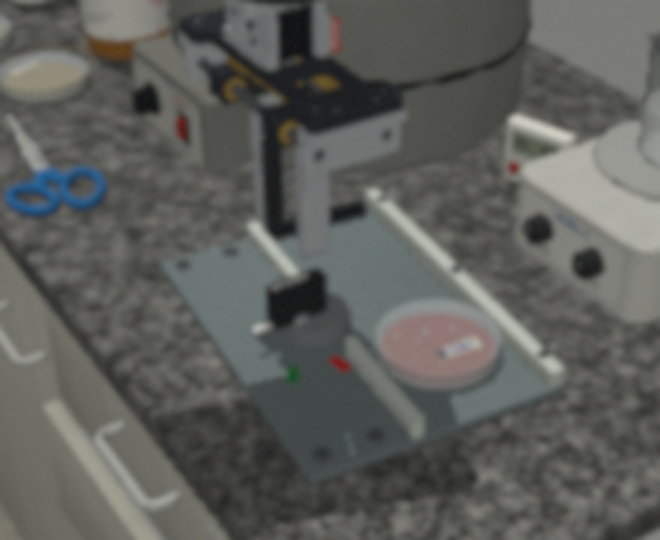

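The side view shows the two fingers (crop 275,220 and 312,245) standing over the black grip (297,300), one on each side of it. The dish is still before the roller. Next I descend, then close.

```bash
python3 -m jog '[[0,0.2,2,0,0,0],[0,0.2,4,0,0,0],[0,0.2,6.2,0,0,0],[0,0.2,6.2,0,0,0],[0,0.2,6.2,0,0,0]]'
python3 -m jog '[[0,0,0,0,0,0],[0,0,0,0,0,0],[0,0,0,0,0,0],[0,0,0,0,0,0],[0,0,0,0,0,0],[0,0,0,0,0,0]]' 0 25
```

```text
time_s: 3.05
ee_pos: [0.494, -0.2018, 0.2295]
eef_rot: [3.141, -0.0, -0.015]
force: [0.4, 0.8, 0.3]
grip_width: 0.0468
grip_force: 0.0
time_s: 3.65
ee_pos: [0.494, -0.2012, 0.2291]
eef_rot: [-3.14, 0.0, -0.016]
force: [-0.8, 8.7, 5.8]
grip_width: 0.0138
grip_force: 24.9
```

```bash
python3 -m jog '[[0,0,0,0,0,-0.12],[0,0,0,0,0,-0.24],[0,0,0,0,0,-0.36],[0,0,0,0,0,-0.48],[0,0,0,0,0,-0.6],[0,0,0,0,0,-0.72],[0,0,0,0,0,-0.84],[0,0,0,0,0,-0.96]]'
python3 -m jog '[[0,0,0,0,0,0],[0,0,0,0,0,0],[0,0,0,0,0,0]]'
```

```text
time_s: 4.45
ee_pos: [0.4942, -0.2018, 0.2291]
eef_rot: [3.14, -0.001, 0.949]
force: [4.9, 1.7, -0.4]
grip_width: 0.0141
grip_force: 25.0
time_s: 4.75
ee_pos: [0.4942, -0.2018, 0.2291]
eef_rot: [3.14, -0.001, 0.94]
force: [5.6, 2.2, -0.1]
grip_width: 0.0137
grip_force: 24.9
```

Release, rise, and look from clear of the guide.

```bash
python3 -m jog '[[0,0,0,0,0,0],[0,0,0,0,0,0],[0,0,0,0,0,0],[0,0,0,0,0,0],[0,0,-3,0,0,0],[0,0,-7,0,0,0],[0,0,-10,0,0,0],[0,0,-10,0,0,0]]' 42.6
python3 -c "
from h import *
x,y=jig(.038,-.145);print(x,y)
go(x,y,.13,1.47)"
```

```text
time_s: 5.55
ee_pos: [0.4942, -0.2021, 0.3328]
eef_rot: [3.135, -0.001, 0.943]
force: [-0.1, -0.2, -1.6]
grip_width: 0.0399
grip_force: 0.0
0.5599750832920901 -0.35417859567724924
shift cm [-8.46 14.24  2.33] rot [ 0.007  0.001 -0.527]
```

```bash
python3 -m jog '[[-8.5,14.2,2.3,0,0,-0.53],[-8.5,14.2,2.3,0,0,-0.53],[-8.5,14.2,2.3,0,0,-0.53],[-8.5,14.2,2.3,0,0,-0.53],[-8.5,14.2,2.3,0,0,-0.53],[-8.5,14.2,2.3,0,0,-0.53],[-8.5,14.2,2.3,0,0,-0.53]]'
python3 -c "
from h import *
snap('top','t2.png');i=cv2.imread('pics/t2.png')[150:300,155:350];cv2.imwrite('pics/t2c.png',cv2.resize(i,None,fx=4,fy=4,interpolation=cv2.INTER_CUBIC))
x,y=jig(.038,-.145)
go(x,y,.034,1.47)"
```

```text
time_s: 6.25
ee_pos: [0.5589, -0.3529, 0.3059]
eef_rot: [-3.141, -0.0, 1.473]
force: [0.4, 0.9, -0.4]
grip_width: 0.0399
grip_force: 0.0
shift cm [-0.12  0.11  9.18] rot [0.    0.    0.003]
```

View pics/t2c.png

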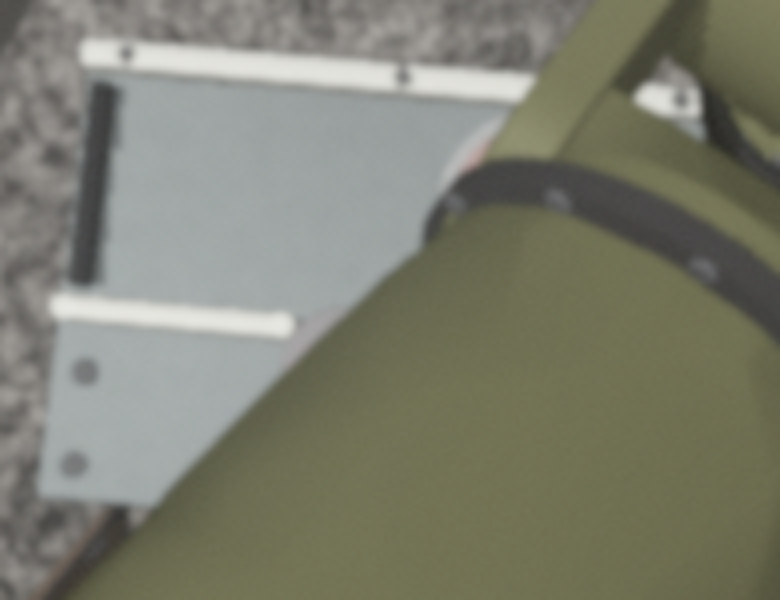

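The arm hides the roller from the top camera; only the dish's left rim shows, at (470,160), unmoved. I'll descend behind the dish and check with the side camera.

```bash
python3 -m jog '[[-0.1,0.1,4,0,0,0],[-0.1,0.1,7,0,0,0],[-0.1,0.1,9.2,0,0,0],[-0.1,0.1,9.2,0,0,0],[-0.1,0.1,9.2,0,0,0]]'
python3 -c "
from h import *
snap('side','s2.png');i=cv2.imread('pics/s2.png')[130:280,190:370];cv2.imwrite('pics/s2c.png',cv2.resize(i,None,fx=4,fy=4,interpolation=cv2.INTER_CUBIC))
for y in(-.145,-.1,.02,.028):go(*jig(.038,y),.034,1.47)
for a in (1.05,1.83,.83,1.27): print(a,(proj('s2.png',[*jig(-.043-.038*np.cos(a),-.038*np.sin(a)),.026])-[190,130])*4)"
```

```text
time_s: 6.8
ee_pos: [0.5601, -0.3547, 0.215]
eef_rot: [3.141, 0.0, 1.474]
force: [0.7, -0.3, 0.2]
grip_width: 0.0403
grip_force: 0.0
shift cm [ 0.07 -0.04  0.13] rot [0.002 0.001 0.004]
shift cm [ 4.57 -0.02  0.12] rot [0.002 0.001 0.004]
shift cm [16.57  0.02  0.11] rot [0.002 0.001 0.004]
shift cm [17.37  0.03  0.11] rot [0.002 0.001 0.004]
1.05 [227.85654779 385.26288788]
1.83 [279.68052227 373.69892469]
0.83 [212.29746343 383.84242132]
1.27 [243.70155171 384.54704416]
```

View pics/s2c.png

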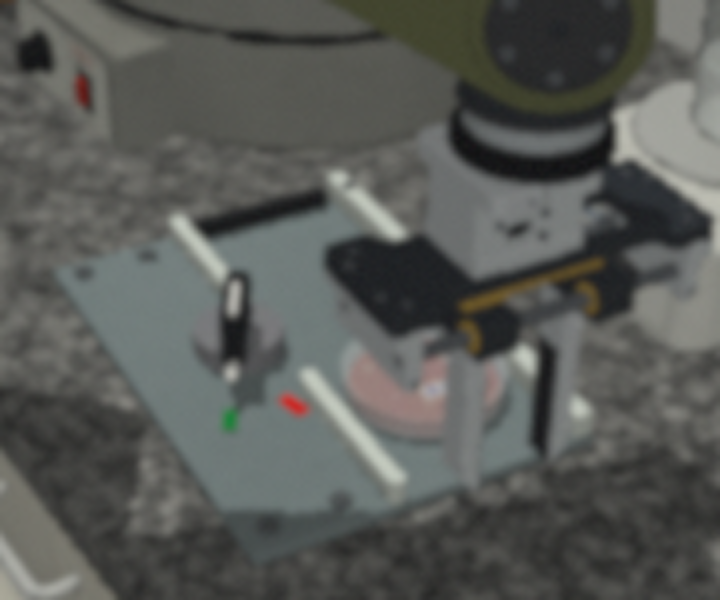

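The side view shows the pointer tip at (231,372) in line with the green mark at (230,420), and both fingers standing in the lane behind the dish. Now I push.

```bash
python3 -m jog '[[0.8,0,0.1,0,0,0],[1.6,0,0.2,0,0,0],[2.4,0,0.2,0,0,0],[3.2,0,0.2,0,0,0],[4,0,0.2,0,0,0],[4.8,0,0.2,0,0,0],[5.6,0,0.2,0,0,0],[6.4,0,0.2,0,0,0]]'
python3 -m jog '[[0.6,0,0,0,0,0],[1.2,0,0,0,0,0],[1.8,0,0,0,0,0],[2.4,0,0,0,0,0],[3,0,0,0,0,0],[3.6,0,0,0,0,0],[4.2,0,0,0,0,0],[4.8,0,0,0,0,0]]'
python3 -c "
from h import *
snap('side','s3.png');i=cv2.imread('pics/s3.png')[130:280,190:370];cv2.imwrite('pics/s3c.png',cv2.resize(i,None,fx=4,fy=4,interpolation=cv2.INTER_CUBIC))
for y in(.02,.026):go(*jig(.038,y),.032,1.47)"
```

```text
time_s: 7.65
ee_pos: [0.5662, -0.2907, 0.2118]
eef_rot: [3.142, 0.0, 1.474]
force: [0.6, -0.2, 0.3]
grip_width: 0.0402
grip_force: 0.2
time_s: 8.45
ee_pos: [0.5708, -0.2432, 0.2118]
eef_rot: [3.141, 0.0, 1.474]
force: [0.3, -1.0, -0.9]
grip_width: 0.04
grip_force: 0.4
shift cm [ 5.27  0.05 -0.06] rot [ 0.    -0.     0.004]
shift cm [ 5.87  0.06 -0.06] rot [ 0.    -0.     0.004]
```

View pics/s3c.png

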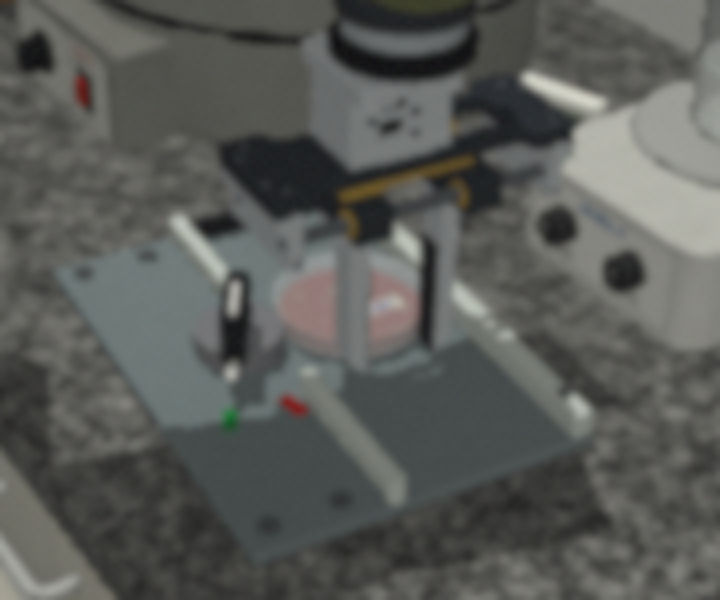

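The dish (350,305) is now passing the roller and lies in the finger cradle; the pointer is unmoved at (231,372). I push the rest of the way slowly, back off and rise.

```bash
python3 -m jog '[[0.7,0,0,0,0,0],[1.4,0,0,0,0,0],[2.1,0,0,0,0,0],[2.8,0,0,0,0,0],[3.4,0,0,0,0,0],[3.9,0,0,0,0,0],[4.3,0,0,0,0,0],[4.7,0,0,0,0,0]]'
python3 -m jog '[[0.4,0,0,0,0,0],[0.7,0,0,0,0,0],[0.9,0,0,0,0,0],[1.0,0,0,0,0,0],[1.1,0,0,0,0,0],[1.1,0,0,0,0,0]]'
python3 -m jog '[[-0.5,0,0,0,0,0],[-1.5,0,0,0,0,0],[-2.5,0,0,0,0,0],[-2.5,0,-3,0,0,0],[-2.5,0,-7,0,0,0],[-2.5,0,-11,0,0,0]]'
python3 -m jog '[[-5,0,0,0,0,0],[-10,0,0,0,0,0],[-15,0,0,0,0,0],[-17,0,0,0,0,0],[-17,0,0,0,0,0]]'
python3 -c "
from h import *
snap('top','t4.png');snap('side','s4.png')
a=cv2.imread('pics/t4.png')[150:300,155:350];b=cv2.imread('pics/s4.png')[130:280,190:370]
cv2.imwrite('pics/c4.png',cv2.resize(np.hstack([a,b]),None,fx=2.1,fy=2.1,interpolation=cv2.INTER_CUBIC))"
```

```text
time_s: 9.3
ee_pos: [0.5753, -0.1966, 0.2118]
eef_rot: [3.142, 0.0, 1.474]
force: [-0.2, -0.4, 0.2]
grip_width: 0.04
grip_force: 0.2
time_s: 9.9
ee_pos: [0.5763, -0.1859, 0.2118]
eef_rot: [-3.142, -0.0, 1.474]
force: [-1.1, 1.1, -0.4]
grip_width: 0.04
grip_force: 0.0
time_s: 10.5
ee_pos: [0.5736, -0.2118, 0.3229]
eef_rot: [-3.141, -0.0, 1.473]
force: [0.8, -1.0, 0.4]
grip_width: 0.0398
grip_force: 0.0
time_s: 11.0
ee_pos: [0.556, -0.3836, 0.3212]
eef_rot: [-3.141, 0.0, 1.47]
force: [0.6, 1.4, 0.3]
grip_width: 0.0403
grip_force: 0.0
```

View pics/c4.png

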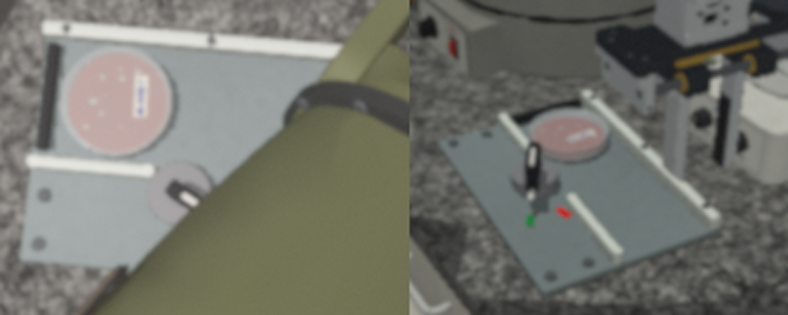

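The dish lies beside the end stop (top view, centre about (118,101) in the crop). The pointer is still in line with the green mark in the side view (531,197 against 531,221). A quick number check, then I hand in.

```bash
python3 -c "
from h import *
w=ray('t4.png',155+118/2.1,150+101/2.1,.024)[:2]-JO
c,s=np.cos(JA),np.sin(JA);x,y=c*w[0]+s*w[1],-s*w[0]+c*w[1];print(x,y)
if .064<y<.086 and .024<x<.048: print(ctrl.hand_in())"
```

```text
0.036308390633836604 0.07104993772760931
the job is handed in; nothing more can be done
None
```

I set the eccentric to the green mark and slid the pink dish past the roller to the end stop: by the last pictures its centre is at jig x 36 mm, y 71 mm, about 9 mm short of touching. The pointer was still on the green mark and the arm clear of everything at about 11 s, when I handed the job in; no verdict came back.

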